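# Tighten a coax termination: finger-tight, then one flat with the spanner

## Robot

A 6-joint arm with a two-finger parallel gripper is mounted at the origin on the work surface. World frame = base frame: x ahead of the robot, y to its left, z up, the work surface at z = 0. Lengths are in m, angles in degrees, forces in N, time in s.
With the tool pointing down it reaches from about 0.375 to 0.9 m from the base axis. Payload 3.1 kg.
Tool frame: the origin (TCP) lies at the very end of the fingers, on their centre line; the grasp point (between the pads) lies 19 mm behind it (bot.tcp_to_grasp is the distance from the TCP to the grasp point, in m); z points along the fingers, y is the direction in which the jaws open and shut (so a half turn about z gives the same grasp; the last joint's range is limited). The gripper opens to 87 mm and grips with 3 to 60 N. Pads are 19 mm wide; open, the fingers measure 117 mm over their backs; the gripper's body (75 mm by 190 mm) begins 51 mm behind the grasp point.
Start: joints at [62.71, 30.224, 82.088, -0, 67.689, -10.227], TCP at [0.183, 0.597, 0.192] pointing down, gripper open.
Joint ranges: [-176.69, 176.69], [-43.24, 126.21], [12.49, 139.97], [-82, 262], [0, 151.66], [-163.58, 163.58]. Speed limits (degrees/s): [159.86, 159.86, 180, 180, 180, 180].

## Interface

Orientations are given as a 3x3 rotation matrix whose columns are the frame's x, y, z axes.
In Python, from rig import telemetry, eyes, order, bot gives the robot as it stands. The module is installed in compiled form; this text tells all that it offers.
- The arm moves only by the tool servo_tool, never from a script. Its argument "targets" is a list of rows, each a list of 2 entries, a list of its own where there are three numbers: the shift along the tool's x, y, z in m, then the turn, a rotation vector about the tool's x, y, z in rad. In form: [[[tx, ty, tz], [wx, wy, wz]], ...]. A call has 1 to 12 rows; each row is the pose to reach, as a shift and turn from the pose commanded when the call began, along the tool's axes at that moment; what a row does not reach only later rows make up. A row lasts 1/8 s, in which the tool goes at most 62.5 mm and 10.7 degrees, less where a joint would pass 70% of its speed; a pose out of reach is approached as far as the arm can. A call with a gripper value outside its range is refused whole. "gripper" is the finger opening in m, from 0 to 0.087, set as the call begins (left out, the last holds). The fingers move at their own pace and stop on an object; the grip force is fixed at half the most. Time passes only in rows, so rows that repeat a pose let the fingers close. It gives the time, the measured TCP pose, the force and the opening at its end, in the units of the state.
- telemetry.read_state(): the state, without advancing time (a new reading comes with each control period).
- eyes.capture(name): name is "side" or "top" or "wrist"; returns a dict with "pixels" (420x560x3 uint8, blue, green, red), "intrinsics" (3x3 intrinsics, pixels), "k1" (the pictures are not rectified: a ray, as slopes to the right and down, at radius r is drawn at 1 + k1 r^2 times it, then the intrinsics apply), "extrinsics" (4x4, takes a point from camera to world coordinates); the wrist camera has in their place "T_tool_cam" (4x4, takes a point from camera to tool coordinates, whose origin is the TCP and whose axes are the flange's). Camera axes: x right, y down, z forward; pixel columns grow to the right and rows downward; lengths in m; the calibration is good to about 2 mm. A picture is of the moment at which its call begins: read the wrist's pose just before it. There is no depth.
- order.hand_in(): hands the job in, once; it reports no verdict.
The state is a dict: "time_s": time; "joint_positions": joint angles; "qvel": joint speeds; "tau": joint torques, N m; "position": TCP position; "tcp_rot": TCP orientation; "force": force on the tool from outside, world axes, zero at the start; "moment": the same for the moment, N m; "opening": opening from 0.0 (shut) to 1.0 (fully open).
Only numpy, scipy, OpenCV 4.12 (cv2) and the standard library are available. Lean on these libraries where they do the work, as an engineer would, in place of code of your own. Each camera call takes 0.05 s, during which the arm holds its last target. There are 200 camera calls.

## Task

Screw down the hex coupling on top of the test box: turn it clockwise with the fingers until it stops finger-tight, then take the spanner that fits it and turn it about one more flat (a sixth of a turn) clockwise. Then lay the spanner gently back down flat on the bench, clear of the box, and leave everything else where it is.

Things in the scene. Friction and masses are not known exactly. Their poses are not given: they have to be found in the camera images.
- fixture: Grey-topped aluminium test box fixed to the bench, 110 x 110 mm, 50 mm high; origin under its centre, z up. An upright coax port stands in its middle: a 44 mm flange reaching 56 mm above the bench, then a 26 mm brass neck up to the hex nut. Nothing but neck, nut and termination stands above 56 mm.
- nut (a point): Centre (mid-height) of the captive steel hex nut on the port: 32 mm across flats, 24 mm tall, centre 88 mm above the bench. z is up, the turning axis. Flats face +-y and every 60 degrees; corners point to +-x (a dark dot on top marks +x). A dark termination, 22 mm in diameter, stands on it and turns with it, reaching 34 mm above this centre.
- coupling (a joint): Free turning of the nut, rad, growing clockwise seen from above: starts between 0.5 and 1.2, stops at 1.9 (finger-tight). About 0.15 N m of friction; stays where left.
- thread (a joint): Tightening of the same nut past finger-tight, rad clockwise; 0 at the start. It moves only with the coupling joint at its stop, takes about 0.8 N m, stays where left. One flat is 1.05; it can go on to 1.9 (over-tight). The nut's whole rotation is coupling + thread.
- spanner_grip (a point): Centre of the black handle of the larger open-ended spanner lying on the bench. Handle 120 mm long, 20 mm wide, 26 mm tall (centre 13 mm above its underside). x points along the spanner to its jaw, z up. About 0.25 kg, balanced some 30 mm ahead of this point.
- spanner_jaw (a point): Centre of the larger spanner's jaw, 120 mm along x from the handle's centre, same axes. The steel head is 12 mm thick, 57 mm wide. The jaw opens to +x: parallel faces 34.5 mm apart, at +-y; its root 20 mm behind this point, its flared tips 21 mm ahead. It fits the nut, flats against faces, with about 8 degrees of play either way.
- small_spanner_grip (a point): Centre of the black handle (100 x 20 x 26 mm) of the smaller open-ended spanner, lying on the bench; its jaw is 19 mm wide, 90 mm along +x: too small for the nut. To be left alone.
- pliers_center (a point): Pivot of the red-handled pliers lying on the bench, 145 mm long, 16 mm high (this point 8 mm above the bench). To be left alone.
- reel_center (a point): Centre of a green plastic wire reel lying flat, 60 mm in diameter, 28 mm high. To be left alone.
- can_center (a point): Middle of an upright metal spray bottle with a red cap, 52 mm in diameter, 150 mm tall. To be left alone.

How it is judged:
By the outcome, as a careful person would: the job done as asked, in the order asked, and still so for the second after the job is handed in, with the robot touching nothing.
It also fails if it takes over 64 s, if anything falls off the work surface, if the arm or the gripper's body presses on something with over 40 N, if the wrist force passes 120 N, or if a joint passes its speed limit or range.

## Working session

There is one attempt and no reset: what is moved stays moved. The work goes in short steps, Python scripts to look and compute and a tool call to move; the robot and the scene stay as the last step left them, time stands still between calls to the robot, and variables do not carry over. Pictures are saved under pics/ and viewed, about 8 in all and at most 12, crops included, and the job is handed in when it is done.

Besides the shell and the picture viewer there is one more tool, called after "Request:" as name([rows], argument=value, ...), one row to a line, values as JSON. servo_tool: Moves the arm, as the interface text tells. Its arguments: {"type":"object","properties":{"targets":{"type":"array","items":{"type":"array"}},"gripper":{"type":"number"}},"required":["targets"]}

```bash
mkdir -p pics; cat > h.py <<'E'
import numpy as np, cv2
from rig import telemetry, eyes, order, bot
def cap(n):
    s=telemetry.read_state(); d=eyes.capture(n)
    if n=='wrist':
        T=np.eye(4);T[:3,:3]=s['tcp_rot'];T[:3,3]=s['position'];E=T@np.array(d['T_tool_cam'])
    else: E=np.array(d['extrinsics'])
    return np.array(d['pixels']),np.array(d['intrinsics']),float(d['k1']),E
def ray(c,uv):
    _,K,k,E=c
    p=cv2.undistortPoints(np.array(uv,float).reshape(-1,1,2),K,np.array([k,0,0,0,0.]))[:,0]
    return E[:3,3],np.c_[p,np.ones(len(p))]@E[:3,:3].T
def plane(c,uv,z):
    o,d=ray(c,uv); return o+d*((z-o[2])/d[:,2])[:,None]
def proj(c,P):
    _,K,k,E=c
    q=(np.atleast_2d(P)-E[:3,3])@E[:3,:3]; 
    return cv2.projectPoints(q,np.zeros(3),np.zeros(3),K,np.array([k,0,0,0,0.]))[0][:,0]
E
python3 - <<'E'
from h import *
s=telemetry.read_state();print(s)
for n in('top','side'):
    c=cap(n);cv2.imwrite(f'pics/{n}0.png',c[0]);print(n,c[1],c[2],c[3].round(3))
    
E
```

```text
{'time_s': 0.0, 'joint_positions': array([ 6.27108006e+01,  3.02771185e+01,  8.21569074e+01, -3.42063645e-04,
        6.76889506e+01, -1.02274027e+01]), 'qvel': array([ 0.02315067,  0.00413424, -0.02825612, -0.05951963, -0.07876907,
       -0.08109685]), 'tau': array([-5.79813022e-04, -4.40032876e+01, -1.76592100e+01,  6.33171550e-02,
        5.80625923e-02, -1.56423148e-04]), 'position': array([0.18297896, 0.59677849, 0.19118862]), 'tcp_rot': array([[-9.55989343e-01,  2.93399757e-01, -9.79151121e-04],
       [ 2.93401150e-01,  9.55987509e-01, -1.90999499e-03],
       [ 3.75664178e-04, -2.11321892e-03, -9.99997697e-01]]), 'force': array([-0.67575892,  0.74078373, -0.44607465]), 'moment': array([ 0.02027055, -0.00599444,  0.03265438]), 'opening': 0.9966579491195559}
top [[393.54390931   0.         272.49328846]
 [  0.         393.54390931 212.01758162]
 [  0.           0.           1.        ]] -0.1148093198569217 [[-0.011 -0.995  0.096  0.509]
 [-0.999  0.014  0.035 -0.055]
 [-0.036 -0.096 -0.995  0.973]
 [ 0.     0.     0.     1.   ]]
side [[379.53842437   0.         282.32273307]
 [  0.         379.53842437 212.16626876]
 [  0.           0.           1.        ]] -0.05259251589425881 [[-0.975 -0.152  0.163  0.462]
 [-0.222  0.582 -0.783  0.58 ]
 [ 0.024 -0.799 -0.601  0.564]
 [ 0.     0.     0.     1.   ]]
```

View pics/top0.png

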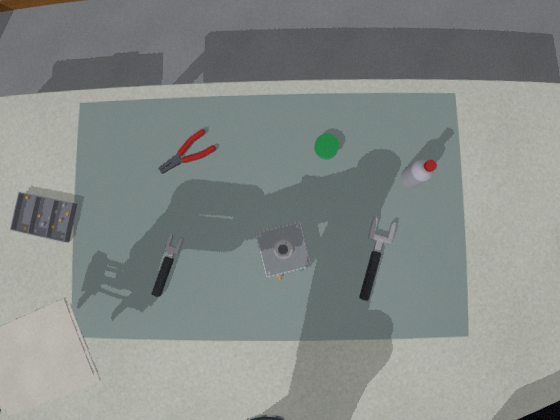

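View pics/side0.png

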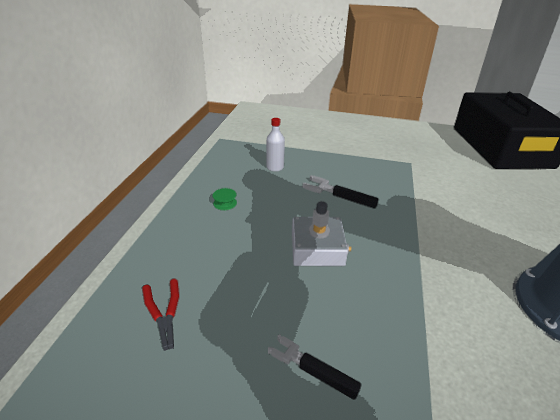

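The top view shows the larger spanner on the right (handle about (370,275), jaw (383,228)). The test box is at (283,250), the small spanner at (165,270), the pliers at (190,150), the reel at (327,146) and the can at (425,172). The side view agrees.

```bash
python3 - <<'E'
from h import *
c=cap('top'); im=c[0]
m=(im.max(2)<45).astype(np.uint8)
for x0,x1,y0,y1,nm in((345,400,240,310,'big'),(140,185,240,305,'small')):
    mm=np.zeros_like(m);mm[y0:y1,x0:x1]=m[y0:y1,x0:x1]
    cs=cv2.findContours(mm,0,2)[0];k=max(cs,key=cv2.contourArea)
    q=plane(c,k[:,0,:],0.026)
    r=cv2.minAreaRect((q[:,:2]*1000).astype(np.float32));b=cv2.boxPoints(r)/1000
    print(nm,cv2.contourArea(k),r);
# approx
print('nuttop?',plane(c,[[283,249]],0.122),'box corners',plane(c,[[258,233],[300,225],[309,267],[266,277]],0.05))
print('jawtips',plane(c,[[376,217],[396,221]],.013),'reel',plane(c,[[327,146]],.028),'can',plane(c,[[430,166]],.15),'pliers',plane(c,[[182,157]],.016))
cv2.imwrite('pics/crop1.png',cv2.resize(im[200:310,235:415],None,fx=4.4,fy=4.4,interpolation=cv2.INTER_CUBIC))
E
```

```text
big 358.5 ((445.7942199707031, -251.97262573242188), (20.7255916595459, 116.10956573486328), 73.03426361083984)
small 227.5 ((446.76416015625, 248.08450317382812), (21.070831298828125, 97.22660064697266), 69.08111572265625)
nuttop? [[ 0.51128937 -0.04730531  0.122     ]] box corners [[ 0.54958546  0.01158109  0.05      ]
 [ 0.56711864 -0.08724465  0.05      ]
 [ 0.468959   -0.10659111  0.05      ]
 [ 0.44680465 -0.00625688  0.05      ]]
jawtips [[ 0.58638026 -0.27486641  0.013     ]
 [ 0.57583957 -0.32391997  0.013     ]] reel [[ 0.76164506 -0.15786457  0.028     ]] can [[ 0.68305975 -0.36476683  0.15      ]] pliers [[0.7444582  0.20485761 0.016     ]]
```

View pics/crop1.png

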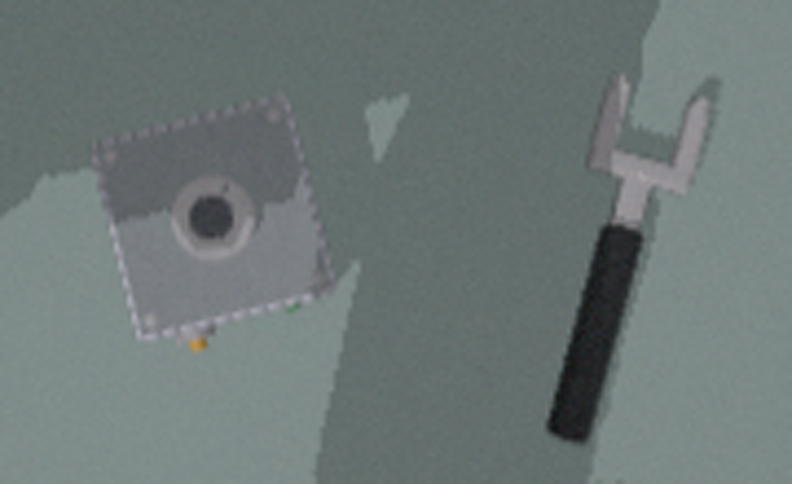

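Request:
servo_tool([
  [[-0.5,-0.52,-0.05],[0,0,0]],
  [[-0.5,-0.52,-0.05],[0,0,0]],
  [[-0.5,-0.52,-0.05],[0,0,0]],
  [[-0.5,-0.52,-0.05],[0,0,0]],
  [[-0.5,-0.52,-0.05],[0,0,0]],
  [[-0.5,-0.52,-0.05],[0,0,0]],
  [[-0.5,-0.52,-0.05],[0,0,0]],
  [[-0.5,-0.52,-0.05],[0,0,0]],
  [[-0.5,-0.52,-0.05],[0,0,0]],
  [[-0.5,-0.52,-0.05],[0,0,0]],
  [[-0.5,-0.52,-0.05],[0,0,0]],
  [[-0.5,-0.52,-0.05],[0,0,0]],
])

```text
time_s: 1.65
position: [0.5101, -0.0495, 0.2423]
tcp_rot: [[-0.955, 0.296, 0.001], [0.296, 0.955, -0.001], [-0.001, -0.0, -1.0]]
force: [0.3, -0.4, -0.5]
opening: 1.002
```

Request:
servo_tool([
  [[0,0,0],[0,0,0]],
  [[0,0,0],[0,0,0]],
])

```text
time_s: 1.9
position: [0.5078, -0.0457, 0.2416]
tcp_rot: [[-0.956, 0.294, -0.002], [0.294, 0.956, 0.001], [0.002, 0.0, -1.0]]
force: [0.5, 0.4, -0.2]
opening: 1.002
```

```bash
python3 - <<'E'
from h import *
s=telemetry.read_state();print(s['joint_positions'].round(1),s['position'],s['tcp_rot'].round(3))
d=eyes.capture('wrist');print(np.array(d['T_tool_cam']).round(4),d['intrinsics'],d['k1'])
c=cap('wrist');cv2.imwrite('pics/w1.png',c[0])
print(proj(c,[[.511,-.047,.122],[.511,-.047,.1]]))
E
```

```text
[-17.7  17.9  94.8   0.   67.5 -90.7] [ 0.5077743  -0.04568618  0.24163874] [[-0.956  0.294 -0.002]
 [ 0.294  0.956  0.001]
 [ 0.002  0.    -1.   ]]
[[ 8.000e-04 -9.672e-01 -2.540e-01  6.920e-02]
 [ 1.000e+00  5.000e-04  1.300e-03 -6.000e-04]
 [-1.200e-03 -2.540e-01  9.672e-01 -1.914e-01]
 [ 0.000e+00  0.000e+00  0.000e+00  1.000e+00]] [[375.86378567   0.         279.08921026]
 [  0.         375.86378567 210.41431032]
 [  0.           0.           1.        ]] 0.0315578201467325
[[278.37202605 200.70785995]
 [278.37881973 195.19578114]]
```

View pics/w1.png

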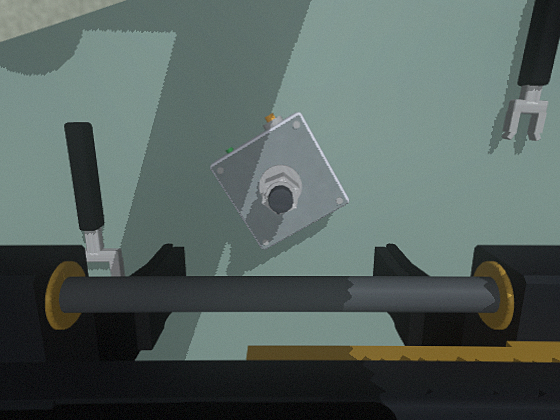

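The wrist view shows the box at (280,180), with the termination cap at (280,200). The hex is partly hidden behind the cap, so I'll zoom in.

```bash
python3 - <<'E'
from h import *
im=cv2.imread('pics/w1.png')
cv2.imwrite('pics/w1c.png',cv2.resize(im[105:255,205:355],None,fx=4,fy=4,interpolation=cv2.INTER_CUBIC))
E
```

```text
(no output)
```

View pics/w1c.png

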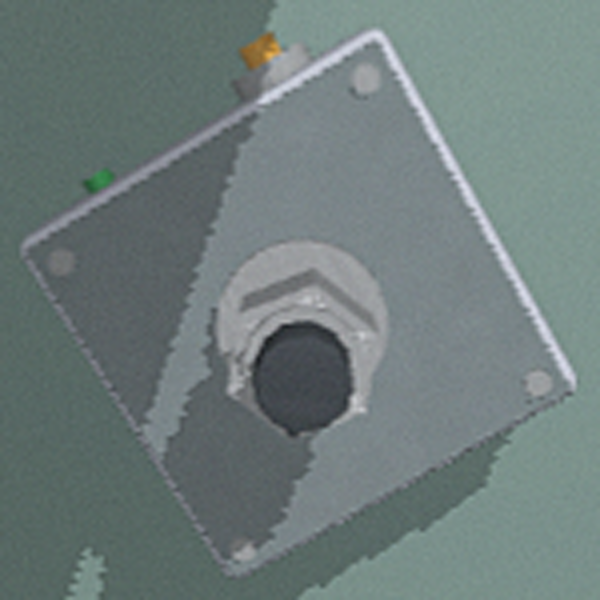

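```bash
python3 - <<'E'
from h import *
c=cap('wrist')
f=lambda L:np.array(L)/4+[205-.375,105-.375]
b=plane(c,f([[22,248],[378,35],[575,388],[232,572]]),.05)
print(b.round(4),b.mean(0))
e=np.roll(b,-1,0)-b;print('yaw mod 90',np.degrees(np.arctan2(e[:,1],e[:,0]))%90, np.linalg.norm(e,axis=1))
ctr=plane(c,f([[302,378]]),.122)[0];print('cap',ctr)
n=plane(c,f([[245,306],[311,286],[377,330],[362,408],[234,396],[298,437]]),.1)
r=n-ctr;print(np.linalg.norm(r[:,:2],axis=1),np.degrees(np.arctan2(r[:,1],r[:,0])))
t=cap('top');ct=plane(t,np.array([[211,217]])/4.4+[234.6,199.6],.122);dt=plane(t,np.array([[226,188]])/4.4+[234.6,199.6],.1)
print(ct,dt-ct)
E
```

```text
[[ 0.4727 -0.108   0.05  ]
 [ 0.4487 -0.0064  0.05  ]
 [ 0.5495  0.0181  0.05  ]
 [ 0.5721 -0.0833  0.05  ]] [ 0.51074369 -0.0448977   0.05      ]
yaw mod 90 [13.31142771 13.63005577 12.53781222 13.98592615] [0.10441218 0.10380232 0.10379337 0.10240642]
cap [ 0.51024147 -0.04499379  0.122     ]
[0.01717397 0.0162069  0.01804648 0.01835116 0.01797346 0.01895818] [-149.16687104  155.63425425   92.65358071   31.89729068  -75.98106089
  -19.40321334]
[[ 0.51147612 -0.04634815  0.122     ]] [[ 0.01451692 -0.00749974 -0.022     ]]
```

Request:
servo_tool([
  [[-0.0024,0.0015,0.06],[0,0,0.17]],
  [[-0.0024,0.0015,0.11],[0,0,0.17]],
  [[-0.0024,0.0015,0.15],[0,0,0.17]],
  [[-0.0024,0.0015,0.17],[0,0,0.17]],
  [[-0.0024,0.0015,0.17],[0,0,0.17]],
  [[-0.0024,0.0015,0.17],[0,0,0.17]],
])

```text
time_s: 2.85
position: [0.5122, -0.0454, 0.073]
tcp_rot: [[-0.893, 0.45, 0.002], [0.45, 0.893, -0.001], [-0.002, 0.0, -1.0]]
force: [-0.7, 0.6, -0.2]
opening: 0.997
```

Request:
servo_tool([
  [[0,0,0],[0,0,0]],
  [[0,0,0],[0,0,0]],
  [[0,0,0],[0,0,0]],
  [[0,0,0],[0,0,0]],
  [[0,0,0],[0,0,0]],
  [[0,0,0],[0,0,0]],
], gripper=0.02)

```text
time_s: 3.6
position: [0.5115, -0.0456, 0.0721]
tcp_rot: [[-0.893, 0.451, -0.0], [0.451, 0.893, 0.0], [0.0, -0.0, -1.0]]
force: [0.1, 0.0, 0.7]
opening: 0.4
```

```bash
cat > st.py <<'E'
from h import *
s=telemetry.read_state()
for k in('time_s','joint_positions','position','force','moment','opening'):print(k,np.round(s[k],3))
R=s['tcp_rot'];print('y ang',np.degrees(np.arctan2(R[1,1],R[0,1])),'x ang',np.degrees(np.arctan2(R[1,0],R[0,0])))
E
python3 st.py
```

```text
time_s 3.6
joint_positions [-1.75820e+01  3.23740e+01  1.04174e+02 -1.00000e-03  4.34580e+01
 -8.07740e+01]
position [ 0.511 -0.046  0.072]
force [0.081 0.04  0.662]
moment [-0.02  -0.016  0.01 ]
opening 0.4
y ang 63.19283884404326 x ang 153.19283868201526
```

Request:
servo_tool([
  [[0,0,0],[0,0,0]],
  [[0,0,0],[0,0,0]],
  [[0,0,0],[0,0,0]],
])

```text
time_s: 3.98
position: [0.5119, -0.0455, 0.0728]
tcp_rot: [[-0.893, 0.451, 0.001], [0.451, 0.893, -0.0], [-0.001, 0.0, -1.0]]
force: [-0.3, 1.1, 5.2]
opening: 0.246
```

Request:
servo_tool([
  [[0,0,0],[0,0,0.15]],
  [[0,0,0],[0,0,0.3]],
  [[0,0,0],[0,0,0.45]],
  [[0,0,0],[0,0,0.45]],
])

```text
time_s: 4.47
position: [0.5119, -0.0454, 0.0728]
tcp_rot: [[-0.607, 0.795, 0.001], [0.795, 0.607, 0.0], [-0.001, 0.001, -1.0]]
force: [-0.4, 1.6, 5.6]
opening: 0.247
```

```bash
python3 st.py
```

```text
time_s 4.475
joint_positions [-1.75600e+01  3.23090e+01  1.04141e+02  3.00000e-02  4.34950e+01
 -5.49380e+01]
position [ 0.512 -0.045  0.073]
force [-0.356  1.562  5.607]
moment [ 0.105  0.101 -0.105]
opening 0.247
y ang 37.35539929346733 x ang 127.35536995932048
```

```bash
python3 - <<'E'
from h import *
w=cap('wrist')[0];s=cap('side')[0]
a=cv2.resize(w[60:360,130:430],(400,400));b=cv2.resize(s[160:280,260:380],(400,400),interpolation=cv2.INTER_CUBIC)
cv2.imwrite('pics/g1.png',np.hstack([a,b]))
E
```

```text
(no output)
```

View pics/g1.png

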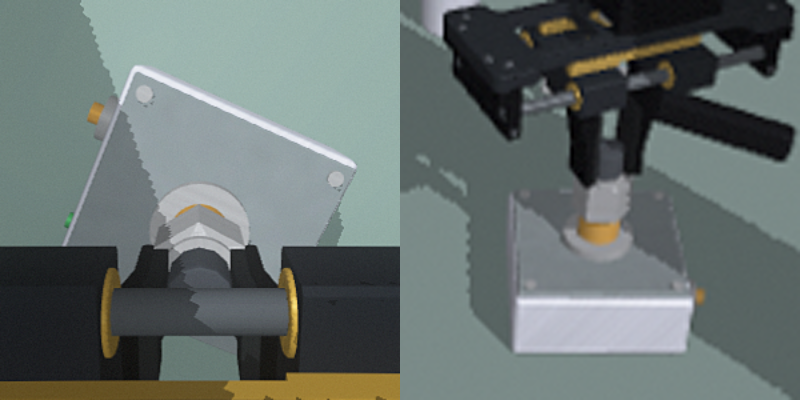

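```bash
python3 - <<'E'
from h import *
c=cap('side');p=telemetry.read_state()['position']
for P in([.511,-.0455,.073],[.511,-.0455,.1],[.511,-.0455,.122],[.511,-.0455,.056],[.511,-.0455,.15]):
    q=proj(c,P)[0];print(P,q,(q-[260,160])*400/120+[400,0])
E
```

```text
[0.511, -0.0455, 0.073] [320.18813211 222.18427656] [600.62710703 207.28092187]
[0.511, -0.0455, 0.1] [321.29316903 211.85691911] [604.31056343 172.85639704]
[0.511, -0.0455, 0.122] [322.22584278 203.11798883] [607.41947595 143.72662943]
[0.511, -0.0455, 0.056] [319.5138407  228.47194583] [598.37946901 228.23981942]
[0.511, -0.0455, 0.15] [323.45690621 191.55149801] [611.52302071 105.17166003]
```

```bash
python3 - <<'E'
from h import *
d=eyes.capture('wrist');T=np.eye(4);T[:3,:3]=[[-.956,.294,-.002],[.294,.956,.001],[.002,0,-1]];T[:3,3]=[.50777,-.04569,.24164]
im=cv2.imread('pics/w1.png')
m=(im.max(2)<45).astype(np.uint8);mm=np.zeros_like(m);mm[110:235,55:110]=m[110:235,55:110]
k=max(cv2.findContours(mm,0,2)[0],key=cv2.contourArea)
for dz in(0,.012,.025):
    T[2,3]=.24164+dz;c=(im,np.array(d['intrinsics']),float(d['k1']),T@np.array(d['T_tool_cam']))
    q=plane(c,k[:,0,:],.026)[:,:2]*1000
    print(dz,cv2.minAreaRect(q.astype(np.float32)), 'smalljaw',plane(c,[[503,137],[538,140]],.013)[:,:2])
t=cap('top');print('top smalljaw',plane(t,[[171,237],[180,238]],.013)[:,:2], 'cam tilt')
E
python3 st.py | head -4
```

```text
0 ((446.8959045410156, -247.15185546875), (28.033626556396484, 118.17000579833984), 73.08039855957031) smalljaw [[0.53916892 0.19940745]
 [0.55355103 0.23444117]]
0.012 ((447.0361022949219, -253.6671142578125), (28.85975456237793, 121.65223693847656), 73.08037567138672) smalljaw [[0.54193979 0.20584588]
 [0.5567326  0.24188004]]
0.025 ((447.1880798339844, -260.7253112792969), (29.75466537475586, 125.4247055053711), 73.08038330078125) smalljaw [[0.54494157 0.21282084]
 [0.56017931 0.24993881]]
top smalljaw [[0.54354696 0.23077193]
 [0.54088525 0.20791786]] cam tilt
time_s 4.725
joint_positions [-1.75630e+01  3.23090e+01  1.04143e+02  3.90000e-02  4.34960e+01
 -5.49780e+01]
position [ 0.512 -0.045  0.073]
```

```bash
python3 - <<'E'
from h import *
d=eyes.capture('wrist');c=(0,np.array(d['intrinsics']),float(d['k1']),np.array(d['T_tool_cam']))
im=d['pixels'];
for z in(0,-.01,-.019,-.03,-.045,-.07):
    print(z,'open',proj(c,[[0,.0435,z],[.0095,.0435,z]]).round().tolist(),'closed',proj(c,[[0,.0108,z],[.0095,.0108,z],[0,.0258,z]]).round().tolist())
E
```

```text
0 open [[360.0, 244.0], [361.0, 227.0]] closed [[300.0, 244.0], [300.0, 227.0], [327.0, 244.0]]
-0.01 open [[364.0, 251.0], [366.0, 233.0]] closed [[301.0, 251.0], [301.0, 233.0], [330.0, 251.0]]
-0.019 open [[369.0, 257.0], [370.0, 239.0]] closed [[302.0, 257.0], [302.0, 239.0], [332.0, 257.0]]
-0.03 open [[374.0, 266.0], [375.0, 247.0]] closed [[303.0, 266.0], [303.0, 247.0], [336.0, 266.0]]
-0.045 open [[383.0, 281.0], [384.0, 259.0]] closed [[305.0, 280.0], [306.0, 259.0], [341.0, 280.0]]
-0.07 open [[402.0, 311.0], [404.0, 287.0]] closed [[310.0, 311.0], [311.0, 286.0], [352.0, 311.0]]
```

Request:
servo_tool([
  [[0,0,0],[0,0,0.15]],
  [[0,0,0],[0,0,0.3]],
  [[0,0,0],[0,0,0.45]],
  [[0,0,0],[0,0,0.6]],
  [[0,0,0],[0,0,0.65]],
  [[0,0,0],[0,0,0.65]],
])

```text
time_s: 5.52
position: [0.512, -0.0454, 0.0728]
tcp_rot: [[-0.003, 1.0, 0.001], [1.0, 0.003, 0.0], [0.0, 0.001, -1.0]]
force: [0.6, 1.9, 5.6]
opening: 0.241
```

```bash
python3 st.py; python3 -c "
from rig import bot;print(bot.tcp_to_grasp,[a for a in dir(bot) if a[0]!='_'])"
```

```text
time_s 5.525
joint_positions [-1.75550e+01  3.23110e+01  1.04138e+02  3.30000e-02  4.34930e+01
 -1.77500e+01]
position [ 0.512 -0.045  0.073]
force [0.576 1.903 5.559]
moment [0.129 0.136 0.07 ]
opening 0.241
y ang 0.17125766704302883 x ang 90.17126183445231
0.0187 ['PlanningError', 'tcp_to_grasp']
```

Request:
servo_tool([
  [[0,0,0],[0,0,0.06]],
  [[0,0,0],[0,0,0.12]],
  [[0,0,0],[0,0,0.12]],
])

```text
time_s: 5.9
position: [0.512, -0.0454, 0.0728]
tcp_rot: [[0.117, 0.993, 0.001], [0.993, -0.117, 0.0], [0.0, 0.001, -1.0]]
force: [-0.9, 1.6, 6.3]
opening: 0.245
```

```bash
python3 st.py
```

```text
time_s 5.9
joint_positions [-1.75550e+01  3.23120e+01  1.04136e+02  3.40000e-02  4.34950e+01
 -1.08670e+01]
position [ 0.512 -0.045  0.073]
force [-0.889  1.577  6.266]
moment [0.234 0.169 0.02 ]
opening 0.245
y ang -6.712289303980669 x ang 83.28772387000812
```

Request:
servo_tool([
  [[0,0,0],[0,0,0.06]],
  [[0,0,0],[0,0,0.12]],
  [[0,0,0],[0,0,0.12]],
])

```text
time_s: 6.28
position: [0.512, -0.0459, 0.0729]
tcp_rot: [[0.233, 0.972, 0.001], [0.972, -0.233, -0.001], [-0.001, 0.001, -1.0]]
force: [-1.0, -0.4, 5.7]
opening: 0.24
```

```bash
python3 st.py;python3 - <<'E'
from h import *
w=cap('wrist')[0]
cv2.imwrite('pics/g2.png',cv2.resize(w[100:300,180:380],(500,500),interpolation=cv2.INTER_CUBIC))
E
```

```text
time_s 6.275
joint_positions [-1.75650e+01  3.23040e+01  1.04129e+02 -6.20000e-02  4.34870e+01
 -4.04400e+00]
position [ 0.512 -0.046  0.073]
force [-0.956 -0.448  5.695]
moment [-0.066  0.214  0.308]
opening 0.24
y ang -13.4757768238774 x ang 76.52415838357328
```

View pics/g2.png

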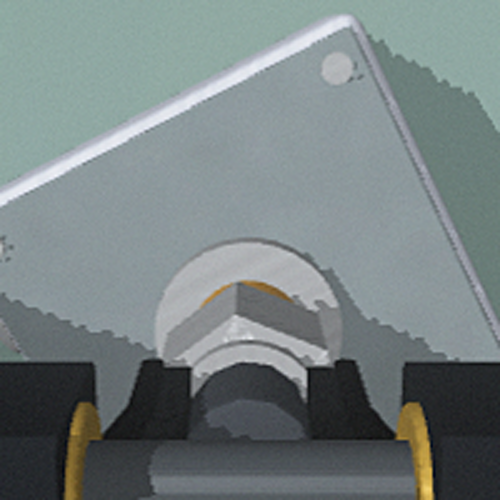

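Request:
servo_tool([
  [[0,0,0],[0,0,0.06]],
  [[0,0,0],[0,0,0.12]],
  [[0,0,0],[0,0,0.12]],
])

```text
time_s: 6.7
position: [0.5118, -0.0463, 0.0729]
tcp_rot: [[0.347, 0.938, 0.001], [0.938, -0.347, -0.002], [-0.001, 0.001, -1.0]]
force: [-1.2, -0.3, 5.8]
opening: 0.245
```

```bash
python3 st.py
```

```text
time_s 6.7
joint_positions [-17.584  32.299 104.134  -0.119  43.496   2.825]
position [ 0.512 -0.046  0.073]
force [-1.223 -0.338  5.799]
moment [-0.29   0.309  0.351]
opening 0.245
y ang -20.322218384564543 x ang 69.67767838428267
```

Request:
servo_tool([
  [[0,0,0],[0,0,0]],
  [[0,0,0],[0,0,0]],
  [[0,0,0],[0,0,0]],
  [[0,0,-0.06],[0,0,0]],
  [[0,0,-0.12],[0,0,0]],
  [[-0.06,0,-0.14],[0,0,0]],
  [[-0.06,0,-0.14],[0,0,0]],
  [[-0.06,0,-0.14],[0,0,0]],
], gripper=0.087)

```text
time_s: 7.7
position: [0.4897, -0.1014, 0.2115]
tcp_rot: [[0.351, 0.936, -0.002], [0.936, -0.351, 0.001], [0.001, -0.002, -1.0]]
force: [-1.0, -0.1, -0.6]
opening: 0.983
```

```bash
python3 st.py;python3 - <<'E'
from h import *
c=cap('wrist');w=c[0];q=proj(c,[.5108,-.0452,.1])[0];print(q)
x,y=np.clip((q-75).astype(int),0,[410,270]);print(x,y)
cv2.imwrite('pics/n2.png',cv2.resize(w[y:y+150,x:x+150],(600,600),interpolation=cv2.INTER_CUBIC))
E
```

```text
time_s 7.7
joint_positions [-2.4550e+01  1.9211e+01  9.8289e+01  3.7000e-02  6.2612e+01 -4.0390e+00]
position [ 0.49  -0.101  0.212]
force [-0.966 -0.124 -0.631]
moment [-0.093  0.052  0.067]
opening 0.983
y ang -20.528347631234706 x ang 69.4715754198062
[279.44841818 123.36881355]
204 48
```

View pics/n2.png

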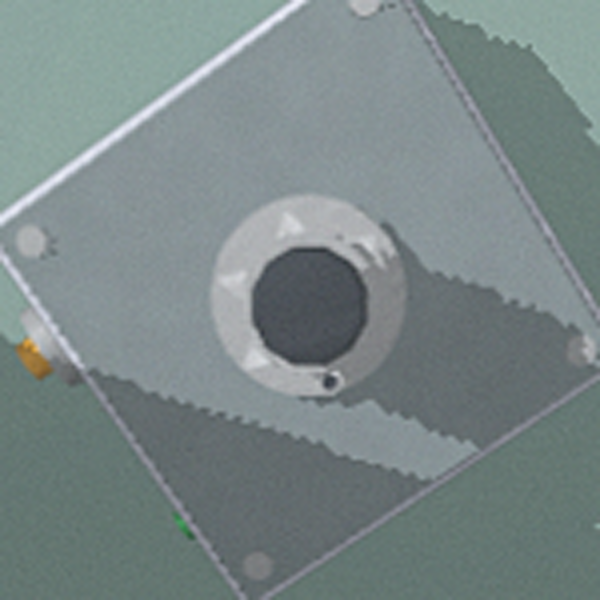

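The dot is at (332,381) and the cap centre at (308,305), so the dot points to about −93° in world axes. That agrees with the predicted finger-tight angle, and the moment held at about 0.35 N m while the fingers slipped on the termination. The visible fingertips end about 27 mm short of the reported TCP, so I'll allow for that. Next is the spanner.

Request:
servo_tool([
  [[-0.05,0.01,0],[0,0,-0.18]],
  [[-0.1,0.02,0],[0,0,-0.36]],
  [[-0.156,0.032,0],[0,0,-0.54]],
  [[-0.156,0.032,0],[0,0,-0.72]],
  [[-0.156,0.032,0],[0,0,-0.9]],
  [[-0.156,0.032,0],[0,0,-1.08]],
  [[-0.156,0.032,0],[0,0,-1.26]],
  [[-0.156,0.032,0],[0,0,-1.44]],
  [[-0.156,0.032,0],[0,0,-1.62]],
  [[-0.156,0.032,0],[0,0,-1.62]],
  [[-0.156,0.032,0],[0,0,-1.62]],
])

```text
time_s: 9.12
position: [0.466, -0.2582, 0.2114]
tcp_rot: [[-0.953, 0.304, -0.001], [0.304, 0.953, 0.001], [0.002, 0.001, -1.0]]
force: [-0.2, 0.4, 0.1]
opening: 0.995
```

```bash
python3 st.py;python3 - <<'E'
from h import *
c=cap('wrist');w=c[0];cv2.imwrite('pics/sp.png',w)
m=(w.max(2)<45).astype(np.uint8);q=proj(c,[.465,-.258,.026])[0];print(q)
t=cap('top');im=t[0]
# nut n2 points
E
python3 - <<'E'
from h import *
d=eyes.capture('wrist');T=np.eye(4);T[:3,:3]=[[.351,.936,-.002],[.936,-.351,.001],[.001,-.002,-1]];T[:3,3]=[.4897,-.1014,.2115]
for dz in(0,.007):
    T[2,3]=.2115+dz;c=(0,np.array(d['intrinsics']),float(d['k1']),T@np.array(d['T_tool_cam']))
    f=lambda L:np.array(L)/4+[204-.375,48-.375]
    ct=plane(c,f([[308.5,305]]),.122)[0];P=plane(c,f([[290,222],[232,283],[257,360],[332,381]]),.1);r=P-ct
    print(ct,np.linalg.norm(r[:,:2],axis=1),np.degrees(np.arctan2(r[:,1],r[:,0])))
E
```

```text
time_s 9.125
joint_positions [-4.10210e+01  2.18040e+01  9.39400e+01  7.00000e-03  6.43580e+01
 -1.13308e+02]
position [ 0.466 -0.258  0.211]
force [-0.199  0.383  0.143]
moment [ 0.023  0.009 -0.006]
opening 0.995
y ang 72.28397142963604 x ang 162.28404369285877
[278.9249843  181.42041423]
[ 0.51169187 -0.04496548  0.122     ] [0.01532401 0.01528468 0.01513472 0.01607517] [  82.78222061  146.25848099 -152.43736041  -93.29433253]
[ 0.51163806 -0.04517414  0.122     ] [0.01569353 0.01564295 0.01547388 0.01643117] [  82.77501958  146.20439146 -152.48039507  -93.28376784]
```

View pics/sp.png

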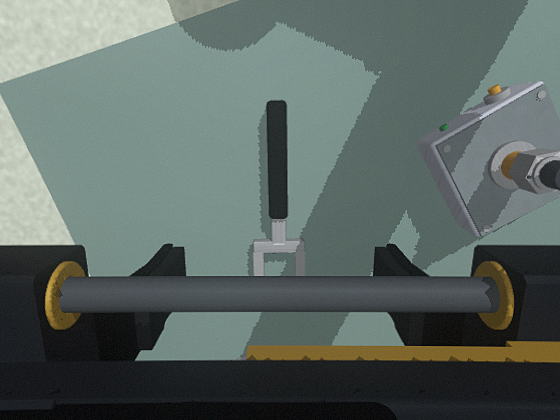

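The handle spans (267–287, 100–218), nearly parallel to the image's vertical axis, with the jaw below it at (278,255).

```bash
python3 - <<'E'
from h import *
c=cap('wrist');w=c[0];m=(w.max(2)<50).astype(np.uint8);mm=np.zeros_like(m);mm[90:232,255:300]=m[90:232,255:300]
k=max(cv2.findContours(mm,0,2)[0],key=cv2.contourArea)
for dz in(0,.007):
    c[3][2,3]+=dz
    q=plane(c,k[:,0,:],.026);r=cv2.minAreaRect((q[:,:2]*1000).astype(np.float32));print(r)
    e=plane(c,[[254,242],[305,242],[276.5,101],[278,217],[278.5,242]],.019);e[2:4]=plane(c,[[277,101],[278,217]],.026);print(e.round(4))
    v=e[3]-e[2];print('ax',np.degrees(np.arctan2(v[1],v[0])),np.linalg.norm(v),(e[2]+e[3])/2,'headwidth',np.linalg.norm(e[1]-e[0]))
E
```

```text
((445.027099609375, -253.76461791992188), (18.923702239990234, 116.98770904541016), 73.21072387695312)
[[ 0.5215 -0.305   0.019 ]
 [ 0.5382 -0.2525  0.019 ]
 [ 0.3901 -0.2368  0.026 ]
 [ 0.5008 -0.2711  0.026 ]
 [ 0.5295 -0.2797  0.019 ]]
ax -17.20963258306427 0.11590461229552121 [ 0.44541286 -0.25398015  0.026     ] headwidth 0.055106930646446194
((445.863037109375, -254.04879760742188), (19.274736404418945, 119.15782165527344), 73.21072387695312)
[[ 0.5237 -0.3062  0.019 ]
 [ 0.5407 -0.2527  0.019 ]
 [ 0.3899 -0.2368  0.026 ]
 [ 0.5026 -0.2717  0.026 ]
 [ 0.5319 -0.2805  0.019 ]]
ax -17.209632583064273 0.11805463379937572 [ 0.44625604 -0.2542684   0.026     ] headwidth 0.056110542974807956
```

Request:
servo_tool([
  [[0,-0.002,0.05],[0,0,0]],
  [[0,-0.002,0.1],[0,0,0]],
  [[0,-0.002,0.15],[0,0,0]],
  [[0,-0.002,0.19],[0,0,0]],
  [[0,-0.002,0.21],[0,0,0]],
  [[0,-0.002,0.22],[0,0,0]],
  [[0,-0.002,0.22],[0,0,0]],
])

```text
time_s: 10.2
position: [0.4654, -0.2611, -0.0081]
tcp_rot: [[-0.953, 0.303, -0.0], [0.303, 0.953, 0.0], [0.0, 0.0, -1.0]]
force: [-0.6, 0.4, -0.2]
opening: 0.997
```

Request:
servo_tool([
  [[0,0,0.003],[0,0,0]],
  [[0,0,0.006],[0,0,0]],
  [[0,0,0.006],[0,0,0]],
])

```text
time_s: 10.58
position: [0.4656, -0.2612, -0.0135]
tcp_rot: [[-0.953, 0.303, 0.0], [0.303, 0.953, -0.0], [-0.001, -0.0, -1.0]]
force: [-0.9, 0.3, 0.5]
opening: 1.002
```

Request:
servo_tool([
  [[0,0,0.002],[0,0,0]],
  [[0,0,0.004],[0,0,0]],
  [[0,0,0.004],[0,0,0]],
])

```text
time_s: 10.95
position: [0.4653, -0.261, -0.018]
tcp_rot: [[-0.953, 0.303, -0.0], [0.303, 0.953, 0.0], [0.0, 0.0, -1.0]]
force: [-0.4, -0.7, -0.2]
opening: 0.998
```

Request:
servo_tool([
  [[0,0,0],[0,0,0]],
  [[0,0,0],[0,0,0]],
  [[0,0,0],[0,0,0]],
  [[0,0,0],[0,0,0]],
  [[0,0,0],[0,0,0]],
  [[0,0,0],[0,0,0]],
  [[0,0,0],[0,0,0]],
  [[0,0,0],[0,0,0]],
  [[0,0,0],[0,0,0]],
  [[0,0,0],[0,0,0]],
], gripper=0.008)

```text
time_s: 12.2
position: [0.4654, -0.2609, -0.0178]
tcp_rot: [[-0.953, 0.303, -0.0], [0.303, 0.953, 0.0], [0.0, 0.0, -1.0]]
force: [0.1, 0.9, 0.8]
opening: 0.228
```

Request:
servo_tool([
  [[0,0,-0.02],[0,0,0]],
  [[0,0,-0.05],[0,0,0]],
  [[0,0,-0.05],[0,0,0]],
])

```text
time_s: 12.58
position: [0.4666, -0.2622, 0.0335]
tcp_rot: [[-0.953, 0.303, 0.003], [0.303, 0.953, -0.003], [-0.004, -0.002, -1.0]]
force: [0.8, 0.4, -3.0]
opening: 0.228
```

```bash
python3 st.py;python3 - <<'E'
from h import *
w=cap('wrist')[0];s=cap('side')[0]
a=cv2.resize(w[40:340,130:430],(400,400));b=cv2.resize(s[120:240,280:400],(400,400),interpolation=cv2.INTER_CUBIC)
cv2.imwrite('pics/l1.png',np.hstack([a,b]))
E
```

```text
time_s 12.575
joint_positions [-4.13000e+01  3.72770e+01  1.02473e+02 -1.90000e-02  4.00020e+01
 -1.13662e+02]
position [ 0.467 -0.262  0.034]
force [ 0.783  0.354 -3.001]
moment [ 0.008 -0.029  0.045]
opening 0.228
y ang 72.37589777336542 x ang 162.3763266250967
```

View pics/l1.png

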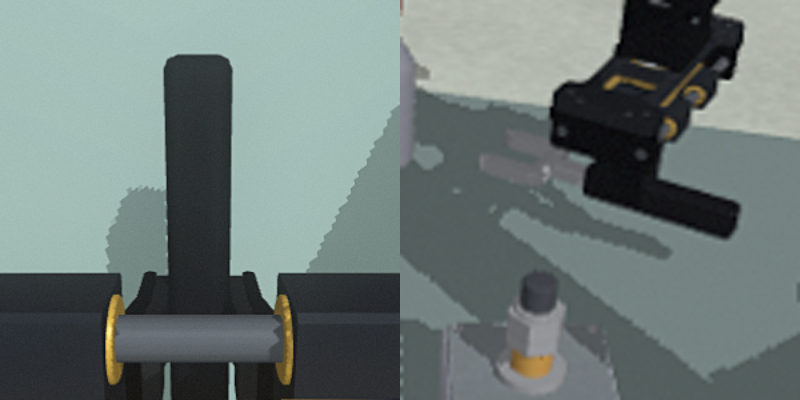

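The spanner is lifted level: the handle is square between the pads and the jaw is up in front. Now I'll carry it over to the approach point on the +y side of the nut, with heading −94°.

Request:
servo_tool([
  [[0,0,-0.05],[0,0,0]],
  [[0,0,-0.1],[0,0,0]],
  [[0.005,0.04,-0.105],[0,0,0.15]],
  [[0.015,0.09,-0.105],[0,0,0.3]],
  [[0.025,0.14,-0.105],[0,0,0.45]],
  [[0.03,0.19,-0.105],[0,0,0.6]],
  [[0.04,0.24,-0.105],[0,0,0.75]],
  [[0.05,0.29,-0.105],[0,0,0.9]],
  [[0.055,0.34,-0.105],[0,0,1.05]],
  [[0.059,0.3706,-0.105],[0,0,1.2]],
  [[0.059,0.3706,-0.105],[0,0,1.333]],
  [[0.059,0.3706,-0.105],[0,0,1.333]],
])

```text
time_s: 14.18
position: [0.5203, 0.1104, 0.1355]
tcp_rot: [[0.067, 0.998, -0.003], [0.998, -0.067, -0.0], [-0.0, -0.003, -1.0]]
force: [0.5, 0.3, -2.1]
opening: 0.223
```

Request:
servo_tool([
  [[0,0,0],[0,0,0]],
  [[0,0,0],[0,0,0]],
])

```text
time_s: 14.42
position: [0.5212, 0.1094, 0.1368]
tcp_rot: [[0.07, 0.998, -0.001], [0.998, -0.07, -0.0], [-0.0, -0.001, -1.0]]
force: [0.1, 0.2, -3.1]
opening: 0.222
```

```bash
python3 st.py
```

```text
time_s 14.425
joint_positions [-1.6900e-01  2.7536e+01  9.8555e+01 -5.0000e-03  5.3952e+01  3.8380e+00]
position [0.521 0.109 0.137]
force [ 0.082  0.202 -3.136]
moment [-0.038  0.088 -0.034]
opening 0.222
y ang -4.004423505645607 x ang 85.99558140408585
```

Request:
servo_tool([
  [[0,0.0014,0.03],[0,0,0]],
  [[0,0.0014,0.06],[0,0,0]],
  [[0,0.0014,0.08],[0,0,0]],
  [[0,0.0014,0.08],[0,0,0]],
  [[0,0.0014,0.08],[0,0,0]],
])

```text
time_s: 15.05
position: [0.5236, 0.1096, 0.0578]
tcp_rot: [[0.07, 0.998, 0.001], [0.998, -0.07, 0.0], [0.0, 0.001, -1.0]]
force: [0.4, 0.2, -1.2]
opening: 0.224
```

Request:
servo_tool([
  [[-0.008,0,0],[0,0,0]],
  [[-0.016,0,0],[0,0,0]],
  [[-0.022,0,0],[0,0,0]],
  [[-0.022,0,0],[0,0,0]],
])

```text
time_s: 15.55
position: [0.5214, 0.0873, 0.0574]
tcp_rot: [[0.071, 0.997, 0.0], [0.997, -0.071, 0.0], [0.0, 0.0, -1.0]]
force: [-0.8, 0.3, -2.2]
opening: 0.226
```

Request:
servo_tool([
  [[-0.005,0,0],[0,0,0]],
  [[-0.01,0,0],[0,0,0]],
  [[-0.01,0,0],[0,0,0]],
])

```text
time_s: 15.92
position: [0.5206, 0.0776, 0.0571]
tcp_rot: [[0.07, 0.998, -0.0], [0.998, -0.07, -0.0], [-0.0, -0.0, -1.0]]
force: [0.2, -0.1, -1.8]
opening: 0.228
```

```bash
python3 st.py; python3 - <<'E'
from h import *
c=cap('top');s=cap('side');q=proj(c,[.512,-.02,.1])[0].astype(int);p=proj(s,[.512,0,.09])[0].astype(int)
a=cv2.resize(c[0][q[1]-30:q[1]+30,q[0]-30:q[0]+30],(400,400),interpolation=cv2.INTER_CUBIC)
b=cv2.resize(s[0][p[1]-40:p[1]+40,p[0]-40:p[0]+40],(400,400),interpolation=cv2.INTER_CUBIC)
cv2.imwrite('pics/e1.png',np.hstack([a,b]))
E
```

```text
time_s 15.925
joint_positions [-3.69300e+00  3.45440e+01  1.02859e+02 -3.00000e-03  4.26040e+01
  3.46000e-01]
position [0.521 0.078 0.057]
force [ 0.211 -0.096 -1.836]
moment [-0.106  0.039  0.009]
opening 0.228
y ang -4.0373604699481245 x ang 85.96263977791943
```

View pics/e1.png

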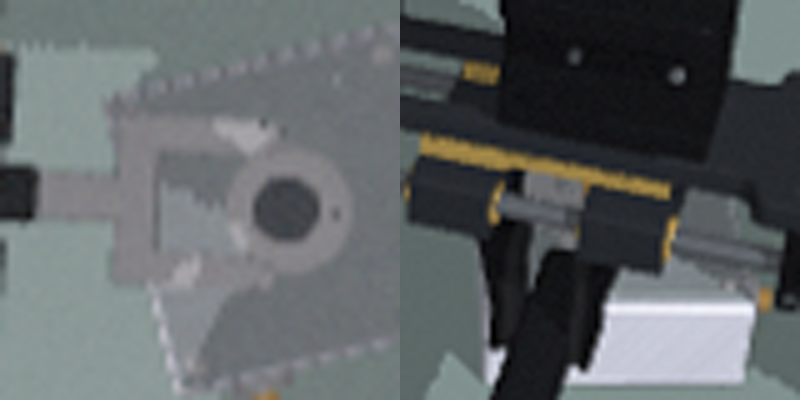

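The top view shows the jaw straddling the nut evenly, with the arms at rows ~135 and ~268 and the cap at (287,208), and the contact forces are near zero. I'll slide it on.

Request:
servo_tool([
  [[-0.005,0,0],[0,0,0]],
  [[-0.01,0,0],[0,0,0]],
  [[-0.01,0,0],[0,0,0]],
])

```text
time_s: 16.4
position: [0.5199, 0.0676, 0.0572]
tcp_rot: [[0.071, 0.998, 0.0], [0.998, -0.071, -0.0], [-0.0, 0.0, -1.0]]
force: [-0.1, 0.4, -3.0]
opening: 0.23
```

Request:
servo_tool([
  [[-0.005,0,0],[0,0,0]],
  [[-0.01,0,0],[0,0,0]],
  [[-0.013,0,0],[0,0,0]],
  [[-0.013,0,0],[0,0,0]],
])

```text
time_s: 16.9
position: [0.519, 0.0547, 0.0571]
tcp_rot: [[0.07, 0.998, 0.0], [0.998, -0.07, 0.0], [0.0, 0.0, -1.0]]
force: [0.0, -1.0, -2.8]
opening: 0.225
```

```bash
python3 st.py
```

```text
time_s 16.9
joint_positions [ -6.261  34.312 103.505   0.     42.182  -2.221]
position [0.519 0.055 0.057]
force [ 0.042 -1.041 -2.767]
moment [-0.106  0.115  0.007]
opening 0.225
y ang -4.040336855108782 x ang 85.95966315000298
```

Request:
servo_tool([
  [[-0.0001,0.005,0],[0,0,0.05]],
  [[-0.0005,0.01,0],[0,0,0.1]],
  [[-0.0005,0.01,0],[0,0,0.1]],
])

```text
time_s: 17.27
position: [0.529, 0.0539, 0.0571]
tcp_rot: [[0.169, 0.986, -0.0], [0.986, -0.169, 0.0], [0.0, -0.0, -1.0]]
force: [-0.0, -0.4, -2.6]
opening: 0.228
```

```bash
python3 st.py
```

```text
time_s 17.275
joint_positions [-6.23700e+00  3.48200e+01  1.02081e+02  1.00000e-02  4.31100e+01
  3.47200e+00]
position [0.529 0.054 0.057]
force [-0.048 -0.433 -2.619]
moment [-0.099  0.045  0.084]
opening 0.228
y ang -9.716922431000945 x ang 80.28307632059328
```

Request:
servo_tool([
  [[-0.0006,0.005,0],[0,0,0.05]],
  [[-0.0015,0.0098,0],[0,0,0.1]],
  [[-0.0015,0.0098,0],[0,0,0.1]],
])

```text
time_s: 17.65
position: [0.538, 0.0508, 0.057]
tcp_rot: [[0.266, 0.964, -0.001], [0.964, -0.266, 0.0], [-0.0, -0.001, -1.0]]
force: [0.0, 0.1, -2.3]
opening: 0.225
```

```bash
python3 st.py
```

```text
time_s 17.65
joint_positions [-6.46700e+00  3.52810e+01  1.00809e+02  7.00000e-03  4.39550e+01
  8.93500e+00]
position [0.538 0.051 0.057]
force [ 0.024  0.093 -2.299]
moment [-0.11   0.051 -0.007]
opening 0.225
y ang -15.406743635275044 x ang 74.59325784272704
```

Request:
servo_tool([
  [[0.0003,0.005,0],[0,0,0.05]],
  [[0.0,0.01,0],[0,0,0.1]],
  [[0.0,0.01,0],[0,0,0.1]],
])

```text
time_s: 18.02
position: [0.5465, 0.0478, 0.0568]
tcp_rot: [[0.359, 0.933, -0.003], [0.933, -0.359, -0.001], [-0.002, -0.002, -1.0]]
force: [-2.1, -2.7, -2.3]
opening: 0.227
```

```bash
python3 st.py
```

```text
time_s 18.025
joint_positions [-6.6390e+00  3.5771e+01  9.9514e+01 -8.3000e-02  4.4868e+01  1.4441e+01]
position [0.547 0.048 0.057]
force [-2.131 -2.672 -2.296]
moment [-0.45   0.341  0.267]
opening 0.227
y ang -21.020971202671852 x ang 68.97924924328326
```

Request:
servo_tool([
  [[-0.0001,0.005,0],[0,0,0.05]],
  [[-0.0005,0.01,0],[0,0,0.1]],
  [[-0.0011,0.015,0],[0,0,0.15]],
  [[-0.0011,0.015,0],[0,0,0.15]],
])

```text
time_s: 18.52
position: [0.5594, 0.0417, 0.0566]
tcp_rot: [[0.494, 0.869, -0.004], [0.869, -0.494, -0.0], [-0.002, -0.003, -1.0]]
force: [-3.7, -0.2, -1.0]
opening: 0.224
```

```bash
python3 st.py
```

```text
time_s 18.525
joint_positions [-7.1310e+00  3.6466e+01  9.7646e+01 -5.1000e-02  4.6116e+01  2.2522e+01]
position [0.559 0.042 0.057]
force [-3.727 -0.226 -1.036]
moment [-0.326  0.731  0.453]
opening 0.224
y ang -29.6177894491103 x ang 60.382625490943575
```

Torque about the nut is about 0.77 N m, so the thread is now turning. I estimate it started near y-angle −26°, which makes the goal about −86°.

Request:
servo_tool([
  [[-0.0005,0.01,0],[0,0,0.1]],
  [[-0.002,0.0199,0],[0,0,0.2]],
  [[-0.0045,0.0296,0],[0,0,0.3]],
  [[-0.0079,0.0389,0],[0,0,0.4]],
  [[-0.0122,0.0479,0],[0,0,0.5]],
  [[-0.0122,0.0479,0],[0,0,0.5]],
])

```text
time_s: 19.27
position: [0.5958, 0.0077, 0.0567]
tcp_rot: [[0.851, 0.525, -0.002], [0.525, -0.851, 0.001], [-0.001, -0.002, -1.0]]
force: [-3.5, 1.3, -1.0]
opening: 0.228
```

```bash
cat >> st.py <<'E'
N=np.array([.5118,-.0453]);r=s['position'][:2]-N;print('r',np.hypot(*r),'ang',np.degrees(np.arctan2(r[1],r[0])),'tau',r[0]*s['force'][1]-r[1]*s['force'][0]+s['moment'][2],'N in tool',R[:2,:2].T@-r)
E
python3 st.py
```

```text
time_s 19.275
joint_positions [-1.0021e+01  3.8357e+01  9.2546e+01  5.4000e-02  4.9245e+01  4.8290e+01]
position [0.596 0.008 0.057]
force [-3.481  1.298 -0.971]
moment [0.118 0.697 0.303]
opening 0.228
y ang -58.34686740899889 x ang 31.65332055440126
r 0.09930462549602836 ang 32.24299035368608 tau 0.5966577509301241 N in tool [-0.09929926  0.00102232]
```

Request:
servo_tool([
  [[-0.0005,0.01,0],[0,0,0.1]],
  [[-0.002,0.0199,0],[0,0,0.2]],
  [[-0.0045,0.0296,0],[0,0,0.3]],
  [[-0.0079,0.0389,0],[0,0,0.4]],
  [[-0.0105,0.0445,0],[0,0,0.46]],
  [[-0.0105,0.0445,0],[0,0,0.46]],
])

```text
time_s: 20.02
position: [0.6106, -0.0351, 0.0569]
tcp_rot: [[0.996, 0.093, -0.001], [0.093, -0.996, 0.002], [-0.001, -0.002, -1.0]]
force: [-1.7, 3.6, -3.0]
opening: 0.228
```

```bash
python3 st.py; python3 - <<'E'
from h import *
t=cap('top');n=np.array([.5118,-.0453])
im=t[0];g=[]
for a in range(-180,180,4):
    r=np.radians(a);P=[n[0]+.0157*np.cos(r),n[1]+.0157*np.sin(r),.1];q=proj(t,P)[0]
    g.append((round(float(cv2.getRectSubPix(im,(1,1),tuple(map(float,q))).mean())),a))
print(sorted(g)[:10])
E
```

```text
time_s 20.025
joint_positions [-13.79   39.224  90.212   0.102  50.644  70.83 ]
position [ 0.611 -0.035  0.057]
force [-1.659  3.603 -3.041]
moment [0.586 0.529 0.242]
opening 0.228
y ang -84.68513276868667 x ang 5.314956654524109
r 0.0993518314743482 ang 5.893215411249341 tau 0.61534957956006 N in tool [-0.09934673  0.00100285]
[(39, 84), (41, 88), (42, 80), (42, 96), (42, 100), (42, 168), (43, -176), (43, -172), (43, 92), (43, 104)]
```

Request:
servo_tool([
  [[-0.0003,-0.0075,0],[0,0,-0.075]],
  [[-0.0011,-0.015,0],[0,0,-0.15]],
  [[-0.0011,-0.015,0],[0,0,-0.15]],
])

```text
time_s: 20.45
position: [0.6082, -0.0212, 0.057]
tcp_rot: [[0.971, 0.24, -0.001], [0.24, -0.971, -0.001], [-0.001, 0.0, -1.0]]
force: [-4.1, 0.0, -3.0]
opening: 0.222
```

```bash
python3 st.py
```

```text
time_s 20.45
joint_positions [-1.2484e+01  3.9035e+01  9.0674e+01 -5.7000e-02  5.0348e+01  6.3690e+01]
position [ 0.608 -0.021  0.057]
force [-4.138  0.005 -3.01 ]
moment [0.031 0.813 0.017]
opening 0.222
y ang -76.13760077654563 x ang 13.862382092037288
r 0.09936943452350046 ang 14.015936985397445 tau 0.11670632036515802 N in tool [-0.099369    0.00026628]
```

Request:
servo_tool([
  [[0.008,0,0],[0,0,0]],
  [[0.016,0,0],[0,0,0]],
  [[0.016,0,0],[0,0,0]],
])

```text
time_s: 20.82
position: [0.6114, -0.0188, 0.0536]
tcp_rot: [[0.97, 0.242, -0.028], [0.242, -0.97, -0.001], [-0.028, -0.005, -1.0]]
force: [-18.9, -6.4, -0.9]
opening: 0.225
```

```bash
python3 st.py
```

```text
time_s 20.825
joint_positions [-11.982  40.053  88.899  -0.532  52.628  64.332]
position [ 0.611 -0.019  0.054]
force [-18.866  -6.356  -0.937]
moment [-1.274  3.515  0.339]
opening 0.225
y ang -75.98911225125882 x ang 14.019632376282988
r 0.10307340307087981 ang 14.886108071769959 tau 0.20563972785408552 N in tool [-0.10302117  0.00157441]
```

Request:
servo_tool([
  [[-0.008,0,0],[0,0,0]],
  [[-0.016,0,0],[0,0,0]],
  [[-0.0163,-0.0075,0],[0,0,-0.075]],
  [[-0.017,-0.0149,0],[0,0,-0.15]],
  [[-0.017,-0.0149,0],[0,0,-0.15]],
])

```text
time_s: 21.45
position: [0.6064, -0.0071, 0.0579]
tcp_rot: [[0.925, 0.38, 0.004], [0.38, -0.925, -0.001], [0.004, 0.002, -1.0]]
force: [0.5, 1.7, -1.2]
opening: 0.226
```

```bash
python3 st.py
```

```text
time_s 21.45
joint_positions [-1.1225e+01  3.8730e+01  9.1252e+01  1.5000e-02  4.9768e+01  5.6408e+01]
position [ 0.606 -0.007  0.058]
force [ 0.545  1.687 -1.21 ]
moment [ 0.218  0.081 -0.122]
opening 0.226
y ang -67.64297063780865 x ang 22.35750939388295
r 0.10200926094639308 ang 21.990128478564422 tau 0.016350309769477378 N in tool [-0.10200645 -0.00065322]
```

Request:
servo_tool([
  [[0.005,0,0],[0,0,0]],
  [[0.01,0,0],[0,0,0]],
  [[0.01,0,0],[0,0,0]],
])

```text
time_s: 21.82
position: [0.6149, -0.0035, 0.0572]
tcp_rot: [[0.925, 0.38, 0.002], [0.38, -0.925, -0.0], [0.002, 0.001, -1.0]]
force: [-0.0, 0.8, -2.1]
opening: 0.223
```

```bash
python3 st.py
```

```text
time_s 21.825
joint_positions [-1.0731e+01  3.9331e+01  8.9859e+01  1.9000e-02  5.0709e+01  5.6901e+01]
position [ 0.615 -0.003  0.057]
force [-0.012  0.827 -2.134]
moment [ 0.15   0.119 -0.096]
opening 0.223
y ang -67.64357551477728 x ang 22.356493257360796
r 0.11123242465194356 ang 22.097815800107657 tau -0.009948303629695385 N in tool [-0.11123115 -0.00050205]
```

Request:
servo_tool([
  [[0.015,0,0],[0,0,0]],
  [[0.035,0,0],[0,0,0]],
  [[0.05,0,0],[0,0,0]],
  [[0.05,0,-0.04],[0,0,0]],
  [[0.05,0,-0.08],[0,0,0]],
  [[0.03,0.015,-0.08],[0,0,0]],
  [[-0.01,0.045,-0.08],[0,0,0]],
  [[-0.05,0.076,-0.08],[0,0,0]],
  [[-0.1,0.115,-0.08],[0,0,0]],
  [[-0.15,0.155,-0.08],[0,0,0]],
  [[-0.19,0.185,-0.08],[0,0,0]],
  [[-0.2037,0.1937,-0.08],[0,0,0]],
])

```text
time_s: 23.32
position: [0.4963, -0.2632, 0.1359]
tcp_rot: [[0.926, 0.377, -0.002], [0.377, -0.926, 0.0], [-0.002, -0.001, -1.0]]
force: [0.6, 0.7, -3.2]
opening: 0.225
```

Request:
servo_tool([
  [[0,0,0],[0,0,0]],
  [[0,0,0],[0,0,0]],
])

```text
time_s: 23.58
position: [0.4993, -0.2588, 0.1367]
tcp_rot: [[0.924, 0.382, -0.0], [0.382, -0.924, 0.001], [0.0, -0.001, -1.0]]
force: [0.1, -0.8, -2.2]
opening: 0.224
```

```bash
python3 st.py; python3 - <<'E'
from h import *
t=cap('top');im=t[0];s=cap('side')[0]
q=proj(t,[.5118,-.0453,.1])[0];print(q);x,y=q.astype(int)
a=cv2.resize(im[y-12:y+13,x-12:x+13],(400,400),interpolation=cv2.INTER_CUBIC);print(x-12,y-12)
b=cv2.resize(s[110:250,260:400],(400,400),interpolation=cv2.INTER_CUBIC)
cv2.imwrite('pics/f1.png',np.hstack([a,b]))
n=np.array([.5118,-.0453])
g=[]
for a in range(-180,180,5):
    r=np.radians(a);v=min(float(cv2.getRectSubPix(im,(1,1),tuple(map(float,proj(t,[n[0]+rr*np.cos(r),n[1]+rr*np.sin(r),.1])[0]))).mean()) for rr in(.0155,.0165))
    g.append((round(v),a))
print(g)
E
```

```text
time_s 23.575
joint_positions [-3.8803e+01  2.9561e+01  9.4322e+01  3.9000e-02  5.6174e+01  2.8734e+01]
position [ 0.499 -0.259  0.137]
force [ 0.087 -0.785 -2.217]
moment [-0.047  0.112 -0.009]
opening 0.224
y ang -67.55907992019976 x ang 22.440918923166212
r 0.2139046391503862 ang -93.3425757245913 tau 0.019610932720384815 N in tool [ 0.09304247 -0.19260905]
[282.18064771 248.80329259]
270 236
[(163, -180), (163, -175), (163, -170), (162, -165), (161, -160), (150, -155), (131, -150), (148, -145), (165, -140), (166, -135), (164, -130), (163, -125), (162, -120), (158, -115), (152, -110), (146, -105), (141, -100), (142, -95), (142, -90), (139, -85), (135, -80), (132, -75), (132, -70), (133, -65), (134, -60), (133, -55), (133, -50), (133, -45), (132, -40), (130, -35), (131, -30), (133, -25), (133, -20), (132, -15), (132, -10), (132, -5), (135, 0), (144, 5), (153, 10), (164, 15), (169, 20), (173, 25), (166, 30), (161, 35), (161, 40), (162, 45), (164, 50), (164, 55), (164, 60), (163, 65), (163, 70), (162, 75), (166, 80), (170, 85), (172, 90), (169, 95), (164, 100), (164, 105), (163, 110), (162, 115), (163, 120), (163, 125), (163, 130), (163, 135), (163, 140), (162, 145), (167, 150), (170, 155), (168, 160), (166, 165), (164, 170), (164, 175)]
```

A brightness scan around the nut puts the dot at about −150°, against −93° finger-tight, so it has turned about 57°, close to one flat. Now I'll lay the spanner down.

Request:
servo_tool([
  [[0,0,0.04],[0,0,0]],
  [[0,0,0.09],[0,0,0]],
  [[0,0,0.125],[0,0,0]],
  [[0,0,0.14],[0,0,0]],
  [[0,0,0.147],[0,0,0]],
  [[0,0,0.147],[0,0,0]],
])

```text
time_s: 24.42
position: [0.4999, -0.2602, -0.0092]
tcp_rot: [[0.924, 0.381, 0.001], [0.381, -0.924, -0.001], [0.001, 0.001, -1.0]]
force: [-0.4, -0.4, -1.9]
opening: 0.23
```

Request:
servo_tool([
  [[0,0,0.002],[0,0,0]],
  [[0,0,0.004],[0,0,0]],
  [[0,0,0.005],[0,0,0]],
  [[0,0,0.005],[0,0,0]],
])

```text
time_s: 24.92
position: [0.4991, -0.2601, -0.0147]
tcp_rot: [[0.925, 0.381, 0.0], [0.381, -0.925, -0.0], [0.0, 0.0, -1.0]]
force: [-0.5, -0.1, -2.3]
opening: 0.229
```

Request:
servo_tool([
  [[0,0,0.001],[0,0,0]],
  [[0,0,0.002],[0,0,0]],
  [[0,0,0.002],[0,0,0]],
])

```text
time_s: 25.3
position: [0.499, -0.26, -0.017]
tcp_rot: [[0.925, 0.381, -0.0], [0.381, -0.925, 0.0], [-0.0, -0.0, -1.0]]
force: [-0.1, -0.0, -2.1]
opening: 0.228
```

Request:
servo_tool([
  [[0,0,0.0007],[0,0,0]],
  [[0,0,0.0013],[0,0,0]],
  [[0,0,0.0013],[0,0,0]],
])

```text
time_s: 25.68
position: [0.4992, -0.2601, -0.0178]
tcp_rot: [[0.925, 0.381, 0.0], [0.381, -0.925, -0.0], [0.0, 0.0, -1.0]]
force: [-0.1, 0.4, 1.1]
opening: 0.224
```

Request:
servo_tool([
  [[0,0,0],[0,0,0]],
  [[0,0,0],[0,0,0]],
  [[0,0,0],[0,0,0]],
  [[0,0,0],[0,0,0]],
  [[0,0,0],[0,0,0]],
  [[0,0,-0.03],[0,0,0]],
  [[0,0,-0.08],[0,0,0]],
  [[0,0,-0.14],[0,0,0]],
  [[0,0,-0.2],[0,0,0]],
  [[0,0,-0.23],[0,0,0]],
], gripper=0.087)

```text
time_s: 26.92
position: [0.5003, -0.2609, 0.2157]
tcp_rot: [[0.925, 0.381, 0.005], [0.381, -0.925, -0.004], [0.003, 0.005, -1.0]]
force: [0.3, -0.1, -1.1]
opening: 0.998
```

Request:
servo_tool([
  [[0.01,-0.06,0],[0,0,0]],
  [[0.02,-0.12,0],[0,0,0]],
  [[0.033,-0.18,0],[0,0,0]],
  [[0.033,-0.194,0],[0,0,0]],
  [[0.033,-0.194,0],[0,0,0]],
  [[0.033,-0.194,0],[0,0,0]],
  [[0.033,-0.194,0],[0,0,0]],
])

```text
time_s: 27.8
position: [0.4565, -0.0696, 0.2118]
tcp_rot: [[0.925, 0.379, 0.001], [0.379, -0.925, -0.001], [0.0, 0.001, -1.0]]
force: [0.3, -0.1, 0.2]
opening: 1.001
```

```bash
python3 st.py; python3 - <<'E'
from h import *
c=cap('wrist');w=c[0];q=proj(c,[.5118,-.0453,.1])[0];print(q)
x,y=np.clip((q-50).astype(int),0,[460,320]);print(x,y)
a=cv2.resize(w[y:y+100,x:x+100],(400,400),interpolation=cv2.INTER_CUBIC)
s=cap('side')[0];b=cv2.resize(s[130:270,260:400],(400,400),interpolation=cv2.INTER_CUBIC)
cv2.imwrite('pics/z1.png',np.hstack([a,b]))
E
```

```text
time_s 27.8
joint_positions [-2.25720e+01  1.60590e+01  1.03319e+02 -1.80000e-02  6.05840e+01
  4.51560e+01]
position [ 0.456 -0.07   0.212]
force [ 0.251 -0.087  0.189]
moment [-0.126  0.139  0.017]
opening 1.001
y ang -67.71931849737398 x ang 22.28069212903141
r 0.06044984974590209 ang -156.25200764658945 tau 0.027807672892292412 N in tool [ 0.06043003 -0.00154792]
[276.85584705 122.86693755]
226 72
```

View pics/z1.png

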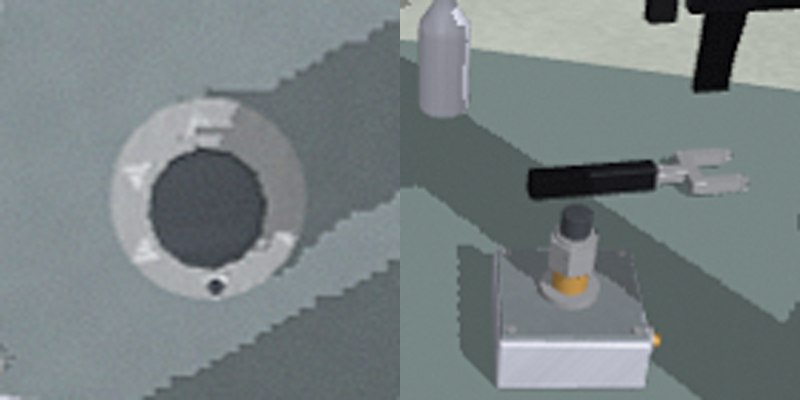

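The dot at (216,286) about the cap centre (207,208) gives −151°, so the thread has turned about 58°. The spanner lies flat on the bench, clear of the box, and nothing is touching the robot.

```bash
python3 -c "
from rig import order;print(order.hand_in())"
```

```text
the job is handed in; nothing more can be done
None
```

I turned the coupling finger-tight, gave it about one more flat with the larger spanner, laid the spanner back on the bench and handed in. Arm time was about 28 s of the 64 s allowed.

- **Finger-tight:** I turned the coupling clockwise by its termination until the fingers slipped at the stop, at about 0.35 N m. The marker dot was then at −93°, against −95° predicted.
- **Spanner turn:** The torque about the nut was roughly 0.6–0.8 N m while turning. The dot moved from −93° to −151° (wrist camera), about 58°. The top camera gave −150°.
- **Lay-down:** The spanner lies flat on the −y side, clear of the box, but not in its original spot or heading. It touched the bench at about 1 N. I did not re-measure the small spanner, pliers, reel or can, but the arm never went near them.

What disagreed:
- **Fingers shorter than stated:** They end about 27 mm short of the reported TCP, so they gripped the termination rather than the nut flats. I corrected for this in later moves.
- **Spanner play:** It took about 13° or more before the spanner bore on the nut, rather than the 8° stated. The extra is probably yaw slack in the grip.
- **Jammed withdrawal:** The first pull to slide the spanner off met about 20 N. I turned it back to zero torque and it then came off freely.

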